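Pack the last sample jar and move the sliding lid to the full tray

TASK

A sample jar has been left standing on the lid of the empty specimen tray. First stand that jar upright in the free front bay of the other tray, next to the two jars already there. Then take the sliding lid off the empty tray (raise its front end over the end lip, slide it out of the grooves) and close the full tray with it: rear edge in under the overhangs, front edge down behind the lip, lid lying flat and fully home. Keep the jar upright throughout and do not push aside or knock over the other things on the bench.

Things in the scene. Friction and masses are not known exactly. Their poses are not given: they have to be found in the camera images.
- tray_empty: white tray fixed to the bench, the same shape as tray_full (see there). No jars in it; at the start the lid lies closed on it, with the loose jar standing on the lid's rear part. Origin: centre of its underside; z up; -x towards its lip end, which faces roughly to the robot (yaw up to 0.4 rad). The two trays may change places, left and right.
- tray_full: white open tray fixed to the bench, 170 (x) x 119 (y) x 73 mm high; axes as tray_empty, origin under its centre. Floor 5 mm thick; side walls 13.5 mm thick, inside width 92; their tops, at z 56, are the ledges that carry the lid. Guides above them, inner faces at y +-55.5, up to z 68. Rear wall inner face at x 79. Fixed jars 34 mm wide, tops at z 51, fill its middle and rear bays.
- full_bay (a point): floor centre of the free front bay of tray_full, at (-52, 0, 5) mm in its frame. The bay is 51 mm long (x) and 92 mm wide (y), between the front wall and a rib 12 mm high; above it the tray is open. The next jar's axis is 52 mm behind (+x).
- full_lip (a point): middle of the top of tray_full's front wall, the end lip, at (-82, 0, 65) mm: 6 mm thick (x -85 to -79), 9 mm higher than the ledges.
- empty_lip (a point): the same point on tray_empty.
- full_groove (a point): midway between the front lower ends of tray_full's two overhangs, at (12, 0, 68) mm. They run along both sides from here back to the rear wall (x 12 to 85), reach inwards to y +-44, are 5 mm thick, and leave grooves 12 mm high above the ledges. In front of x 12 the tray is open above.
- empty_groove (a point): the same point on tray_empty.
- lid: loose grey lid, plate 150 (x) x 104 (y) x 4 mm, about 90 g; origin at the centre of its underside, z up, -x to its front. Closed, it lies at (0, 0, 56) mm in the tray, with 4 mm play each way in x and 3.5 in y, held only by gravity, lip and overhangs. Rear edge kept down, its front can rise 18 mm; it needs over 9 to pass the lip. Slid 65 mm forward (-x) it is clear of the overhangs.
- lid_ridge (a point): middle of the top of the lid's grip ridge, at (-45, 0, 26) mm in the lid's frame: the ridge is 40 (x) x 14 (y) mm and stands 22 mm above the plate; fingers closing along y suit it.
- jar: loose closed sample jar, amber glass with a white cap, 34 mm diameter, 46 mm high, about 60 g; origin at the centre of its underside, z along its axis. Stands on the lid at the start.
- bottle: bystander: loose amber reagent bottle between the trays, 60 mm diameter, 150 mm high; origin at the centre of its underside.
- dish: bystander: loose white closed dish between the trays and the robot, 84 mm diameter, 16 mm high; origin at the centre of its underside.
- beaker: bystander: loose glass cup, 70 mm diameter, 90 mm high, behind the bottle; origin at the centre of its underside.
- tipbox: bystander: loose pipette tip box, 122 (x) x 87 (y) x 58 mm high, left of the trays; origin at the centre of its underside.
- spatula: bystander: loose spatula lying flat, 170 mm long along its x, right of the trays; origin under its middle.
- timer: bystander: loose white bench timer, 30 (x) x 65 (y) x 60 mm high, right of the trays; origin at the centre of its underside.
- pot: bystander: loose white screw-top pot, 48 mm diameter, 50 mm high, left front; origin at the centre of its underside.
Things that resemble listed ones, but are neither listed nor needed, are in the scene too. There is more than one size of the lid; the job needs the smallest.

How it is judged:
By the outcome, as a careful person would: the job done as asked, in the order asked, and still so for the second after the job is handed in, with the robot touching nothing.
It also fails if it takes over 67 s, if anything falls off the work surface, if the arm or the gripper's body presses on something with over 40 N, if the wrist force passes 120 N, or if a joint passes its speed limit or range.

ROBOT

A 6-joint arm with a two-finger parallel gripper is mounted at the origin on the work surface. World frame = base frame: x ahead of the robot, y to its left, z up, the work surface at z = 0. Lengths are in m, angles in rad, forces in N, time in s.
With the tool pointing down it reaches from about 0.275 to 0.825 m from the base axis. Payload 4.9 kg.
Tool frame: the origin (TCP) lies midway between the tips of the shut fingers; the grasp point (between the pads) lies 19 mm behind it (ctrl.hold_point_z is the distance from the TCP to the grasp point, in m); z points along the fingers, y is the direction in which the jaws open and shut (so a half turn about z gives the same grasp; the last joint's range is limited). The gripper opens to 85 mm and grips with 20 to 120 N. Pads are 22 mm wide; open, the fingers measure 114 mm over their backs; the gripper's body (76 mm by 85 mm) begins 54 mm behind the grasp point. The pads swing forward as they close: fully open they stand 13 mm farther back than shut.
Start: joints at [1.071, 0.326, -0.193, 1.052, 0, 1.437], TCP at [0.197, 0.514, 0.231] pointing down, gripper open.
Joint ranges: [-2.65, 2.65], [-0.97, 1.79], [-1.3, 1.35], [-1.93, 2.1], [-1.47, 1.37], [-3.14, 3.14]. Speed limits (rad/s): [2.57, 2.57, 3.14, 3.14, 3.14, 3.14].

INTERFACE

Orientations are given as [roll, pitch, yaw] about the fixed x, y, z axes, in that order (R = Rz(yaw) Ry(pitch) Rx(roll)).
In Python, from plant import ctrl gives the robot as it stands.
- The arm moves only by the tool move_arm, never from a script. Its argument "deltas" is a list that holds one entry, the list of rows, each a list of 7 numbers: the shift along the tool's x, y, z in m, then the turn, a rotation vector about the tool's x, y, z in rad, then the finger opening in m, from 0 to 0.0854. In form: [[[x, y, z, ax, ay, az, fingers], ...]]. A call has 1 to 10 rows; each row is the pose to reach, as a shift and turn from the pose measured when the call began, along the tool's axes at that moment; what a row does not reach only later rows make up. A row lasts 1/8 s, in which the tool goes at most 62.5 mm and 10.7 degrees, less where a joint would pass 70% of its speed; a pose out of reach is approached as far as the arm can. A call with a gripper value outside its range is refused whole. The fingers move at their own pace and stop on an object; "newtons" is the grip in N (left out, the last holds). Time passes only in rows, so rows that repeat a pose let the fingers close. It gives the time, the measured TCP pose, the force and the opening at its end, in the units of the state.
- ctrl.sense(): the state, without advancing time (a new reading comes with each control period).
- ctrl.grab_frame(name): name is "scene" or "top" or "wrist"; returns the picture (420x560x3 uint8, blue, green, red); there is no depth.
- ctrl.camera_info(name): a dict with "intrinsics" (3x3 intrinsics, pixels), "R" (3x3) and "t" (3): a world point X has camera coordinates R X + t. Camera axes: x right, y down, z forward; pixel columns grow to the right and rows downward; lengths in m; the calibration is good to about 2 mm. A picture is of the moment at which its call begins: read the wrist's pose just before it. camera_info takes no time and is no camera call; for the wrist camera it gives the pose at the moment of the call.
- ctrl.close_job(): hands the job in, once; it reports no verdict.
The state is a dict: "clock": time; "joints": joint angles; "qd": joint speeds; "joint_torque": joint torques, N m; "tcp_pos": TCP position; "eef_rot": TCP orientation; "contact_force": force on the tool from outside, world axes, zero at the start; "ft_torque": the same for the moment, N m; "opening": finger opening in m.
Only numpy, scipy, OpenCV 4.12 (cv2) and the standard library are available. Lean on these libraries where they do the work, as an engineer would, in place of code of your own. Each camera call takes 0.05 s, during which the arm holds its last target. There are 200 camera calls.

## Working session

There is one attempt and no reset: what is moved stays moved. The work goes in short steps, Python scripts to look and compute and a tool call to move; the robot and the scene stay as the last step left them, time stands still between calls to the robot, and variables do not carry over. Pictures are saved under pics/ and viewed, about 8 in all and at most 12, crops included, and the job is handed in when it is done.

Besides the shell and the picture viewer there is one more tool, called after "Call:" as name([rows], argument=value, ...), one row to a line, values as JSON. move_arm: Moves the arm, as the interface text tells. Its arguments: {"type":"object","properties":{"deltas":{"type":"array"},"newtons":{"type":"number"}},"required":["deltas"]}

```bash
ls; mkdir -p pics; python3 - <<'E'
from plant import ctrl
import cv2,numpy as np
s=ctrl.sense();print(s)
for n in("scene","top"):
    i=ctrl.camera_info(n);print(n,np.round(i["intrinsics"],1).tolist(),np.round(i["R"],4).tolist(),np.round(i["t"],4).tolist())
    cv2.imwrite(f"pics/{n}0.png",ctrl.grab_frame(n))
print(ctrl.hold_point_z)
E
```

```text
pics
{'clock': 0.0, 'joints': array([ 1.07077684e+00,  3.26960229e-01, -1.93579048e-01,  1.05201487e+00,
        1.31346070e-05,  1.43658288e+00]), 'qd': array([-0.00129713, -0.00091757,  0.00112943,  0.00067051,  0.00183366,
       -0.00034053]), 'joint_torque': array([-2.73856596e-03, -4.43398297e+01,  2.62441492e+01,  1.56024745e-02,
       -3.52060479e-04,  1.72782433e-05]), 'tcp_pos': array([0.19644522, 0.51309381, 0.23049478]), 'eef_rot': array([-3.13985240e+00, -2.48231798e-04,  2.77578639e+00]), 'contact_force': array([ 0.2240188 , -0.20747426,  0.73384026]), 'ft_torque': array([-0.01802767,  0.00485007, -0.0090809 ]), 'opening': 0.08522223477783314}
scene [[457.8, 0.0, 275.7], [0.0, 457.8, 210.5], [0.0, 0.0, 1.0]] [[-0.4965, 0.868, -0.0093], [0.6334, 0.355, -0.6875], [-0.5935, -0.3472, -0.7261]] [0.1248, -0.2884, 1.8283]
top [[462.5, 0.0, 279.0], [0.0, 462.5, 209.7], [0.0, 0.0, 1.0]] [[0.0112, -0.9999, -0.0009], [-0.9964, -0.0111, -0.0844], [0.0844, 0.0019, -0.9964]] [0.1324, 0.4678, 1.5702]
0.0187
```

View pics/top0.png

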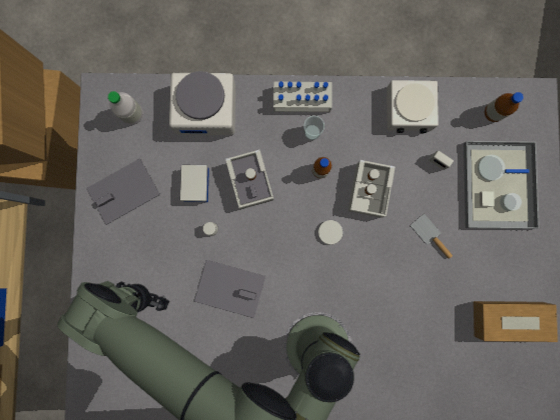

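View pics/scene0.png

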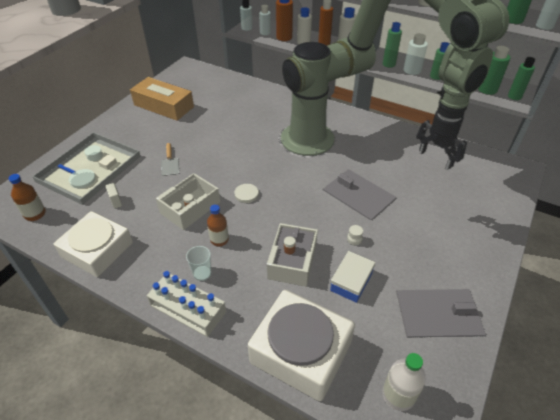

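The top view shows tray_empty (lid and jar on it) at about (250,180) and tray_full at (374,188). The bottle is at (322,166), the dish at (330,232), the pot at (209,229) and the tipbox at (195,183). The larger lookalike lids are at (124,190) and (230,288). Next I'll enlarge the tray area.

```bash
python3 - <<'E'
import cv2
a=cv2.imread("pics/top0.png")[140:230,215:405]
cv2.imwrite("pics/top0c.png",cv2.resize(a,None,fx=4,fy=4,interpolation=cv2.INTER_CUBIC))
E
cat > h.py <<'E'
import numpy as np,cv2
from plant import ctrl
from scipy.optimize import least_squares
from scipy.spatial.transform import Rotation as Ro
def proj(i,P):
    c=np.atleast_2d(P)@np.array(i["R"]).T+np.array(i["t"]);p=c@np.array(i["intrinsics"]).T
    return p[:,:2]/p[:,2:]
def onz(i,uv,z):
    R,t,K=[np.array(i[k]) for k in("R","t","intrinsics")]
    d=R.T@np.linalg.solve(K,[*uv,1]);o=-R.T@t
    return o+d*(z-o[2])/d[2]
def T(p,L):  # planar pose x,y,yaw -> world
    L=np.atleast_2d(L);c,s=np.cos(p[2]),np.sin(p[2])
    return np.c_[p[0]+c*L[:,0]-s*L[:,1],p[1]+s*L[:,0]+c*L[:,1],L[:,2]]
def fit(obs,p0):  # obs: list of (info,local pts,pixels)
    f=lambda p:np.concatenate([(proj(i,T(p,L))-uv).ravel() for i,L,uv in obs])
    r=least_squares(f,p0,loss="soft_l1");return r.x,r.fun
def tcp():
    s=ctrl.sense();return np.array(s["tcp_pos"]),Ro.from_euler("xyz",s["eef_rot"])
def delta(goal,yaw):  # tool-frame shift and rotvec to a pose tool-down with yaw (eef_rot yaw, mod pi)
    p,R=tcp();G=min((Ro.from_euler("xyz",[np.pi,0,yaw+k*np.pi]) for k in(0,1)),key=lambda g:(R.inv()*g).magnitude())
    return np.round(R.inv().apply(np.array(goal)-p),4),np.round((R.inv()*G).as_rotvec(),3)
E
```

```text
(no output)
```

View pics/top0c.png

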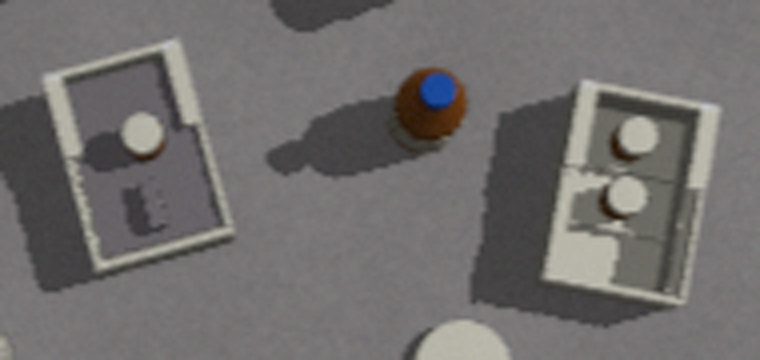

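```bash
python3 - <<'E'
from h import *
i=ctrl.camera_info("top")
px=lambda a:(np.array(a,float)+.5)/4-.5+[215,140]
L=np.array([[85,59.5,73],[85,-59.5,73],[-85,-59.5,66],[-85,59.5,66]])/1e3
for n,c,p0 in(("empty",[(45,77),(178,40),(233,233),(98,270)],[.5,.2,0.2]),("full",[(582,80),(719,105),(687,303),(543,280)],[.5,-.1,-.2])):
    p,r=fit([(i,L,px(c))],p0);print(n,np.round(p,4),np.round(r,2))
print("jar cap",onz(i,px((143,133)),.106),"ridge",onz(i,px((153,203)),.082),"bottle",onz(i,px((437,90)),.15),"dish",onz(i,(330.5,232.5),.016))
E
```

```text
empty [0.5665 0.2382 0.2851] [-0.52 -0.13  0.41 -0.34  0.33  0.06 -0.24  0.4 ]
full [ 0.5398 -0.1754 -0.1685] [-0.52 -0.09  0.29 -0.08 -0.29  0.4   0.5  -0.21]
jar cap [0.57890011 0.23237857 0.106     ] ridge [0.52433252 0.22469556 0.082     ] bottle [ 0.60880113 -0.00388715  0.15      ] dish [ 0.39002896 -0.04011214  0.016     ]
```

```bash
python3 - <<'E'
from h import *
print(delta([.575,.232,.20],.2851),delta([.54,.23,.22],.2851))
E
```

```text
(array([-0.4541, -0.1271,  0.0307]), array([-0.001, -0.001, -0.651])) (array([-0.4221, -0.1415,  0.0107]), array([-0.001, -0.001, -0.651]))
```

Call:
move_arm([
  [[-0.057,-0.016,0.004,0,0,-0.08,0.06],[-0.114,-0.032,0.008,0,0,-0.16,0.06],[-0.17,-0.048,0.012,0,0,-0.24,0.06],[-0.227,-0.064,0.015,0,0,-0.33,0.06],[-0.284,-0.08,0.019,0,0,-0.41,0.06],[-0.34,-0.095,0.023,0,0,-0.49,0.06],[-0.397,-0.111,0.027,0,0,-0.57,0.06],[-0.454,-0.127,0.031,0,0,-0.651,0.06],[-0.454,-0.127,0.031,0,0,-0.651,0.06]],
])

```text
clock: 1.23
tcp_pos: [0.5777, 0.229, 0.1983]
eef_rot: [-3.14, -0.002, -2.862]
contact_force: [-1.1, 1.5, -0.6]
opening: 0.0601
```

```bash
python3 - <<'E'
from h import *
i=ctrl.camera_info("wrist");cv2.imwrite("pics/w1.png",ctrl.grab_frame("wrist"))
s=ctrl.sense();print(s["clock"],s["tcp_pos"],s["eef_rot"],s["joints"],s["contact_force"],s["opening"])
import pickle;pickle.dump(i,open("w1.pkl","wb"))
print({k:np.round(v,4).tolist() for k,v in i.items()})
p=np.array([.5665,.2382,.2851])
L=np.array([[85,59.5,73],[85,-59.5,73],[-85,-59.5,65],[-85,59.5,65],[12,44,68],[12,-44,68],[-45,0,82],[-79,0,65]])/1e3
print(np.round(proj(i,T(p,L))).tolist(),proj(i,[.579,.232,.106]))
E
```

```text
1.275 [0.57572316 0.23046271 0.19849192] [-3.14074263e+00 -2.85044465e-03 -2.86009784e+00] [ 2.62248325e-01  4.79856255e-01 -4.37988023e-02  1.04997483e+00
 -9.04728707e-04 -1.92464192e-02] [-0.40957826  0.74531917 -0.52701175] 0.05996632989656414
{'intrinsics': [[298.723, 0.0, 281.333], [0.0, 298.723, 206.9751], [0.0, 0.0, 1.0]], 'R': [[-0.2762, 0.9611, -0.0017], [0.9234, 0.2658, 0.277], [0.2667, 0.0749, -0.9609]], 't': [-0.0614, -0.6202, 0.1759]}
[[352.0, 275.0], [233.0, 275.0], [225.0, 95.0], [362.0, 94.0], [339.0, 203.0], [246.0, 204.0], [294.0, 143.0], [293.0, 102.0]] [[283.09455342 213.63832319]]
```

View pics/w1.png

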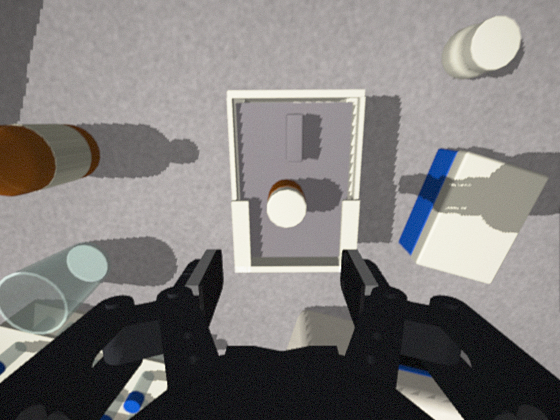

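The tray edges appear 3 px from the prediction and the jar cap is at (287,209). I'll refine with these wrist pixels.

```bash
python3 - <<'E'
from h import *
import pickle;i=pickle.load(open("w1.pkl","rb"));t=ctrl.camera_info("top")
px=lambda a:(np.array(a,float)+.5)/4-.5+[215,140]
L=np.array([[85,59.5,73],[85,-59.5,73],[-85,-59.5,66],[-85,59.5,66]])/1e3
c=px([(45,77),(178,40),(233,233),(98,270)])
Lw=np.vstack([L,[[.012,.044,.073],[.012,-.044,.073]]]);cw=np.array([(357,271),(236,272),(227,90),(365,90),(341,201),(249,201)],float)
for o in([(i,Lw,cw)],[(i,Lw,cw),(t,L,c)]):
    p,r=fit(o,[.5665,.2382,.2851]);print(np.round(p,4),np.round(r,1))
j=onz(i,(287,209),.106);print("jar",j,"ridge",onz(i,(294,138),.082))
print(delta([*j[:2],.20],p[2]))
E
```

```text
[0.5622 0.2396 0.2889] [-1.5  0.4 -0.1  0.3 -0.   0.4  0.4 -0.9  2.5 -0.5 -0.5  0.3]
[0.5624 0.2395 0.2883] [-1.7  0.6 -0.3  0.4 -0.1  0.6  0.3 -0.7  2.3 -0.3 -0.6  0.4 -1.   1.1
 -0.1  0.8 -0.   1.2 -0.5  1.6]
jar [0.57429123 0.23396907 0.106     ] ridge [0.51932013 0.22443638 0.082     ]
(array([ 0.0004,  0.0038, -0.0015]), array([-0.001, -0.003, -0.007]))
```

Call:
move_arm([
  [[0.0,0.004,0.04,0,0,-0.007,0.05],[0.0,0.004,0.08,0,0,-0.007,0.05],[0.0,0.004,0.11,0,0,-0.007,0.05],[0.0,0.004,0.122,0,0,-0.007,0.05],[0.0,0.004,0.122,0,0,-0.007,0.05],[0.0,0.004,0.122,0,0,-0.007,0.028],[0.0,0.004,0.122,0,0,-0.007,0.028],[0.0,0.004,0.122,0,0,-0.007,0.028]],
], newtons=30)

```text
clock: 2.28
tcp_pos: [0.5754, 0.2346, 0.0782]
eef_rot: [-3.141, 0.0, -2.853]
contact_force: [-0.3, 1.4, 6.6]
opening: 0.0326
```

```bash
python3 - <<'E'
from h import *
s=ctrl.sense();print(s["clock"],s["tcp_pos"],s["eef_rot"],s["opening"],s["contact_force"])
f=np.array([.5398,-.1754,-.1685])
b=T(f,[-.052,0,.2])[0];print(b,delta([b[0],b[1],.25],f[2]))
E
```

```text
2.275 [0.57542652 0.23463025 0.07819056] [-3.14120363e+00  8.49901446e-05 -2.85300590e+00] 0.032559966290905414 [-0.32640795  1.43869943  6.60922771]
[ 0.48853645 -0.1666794   0.2       ] (array([ 0.1975, -0.3601, -0.1717]), array([-0.   ,  0.   ,  0.457]))
```

Call:
move_arm([
  [[0,0,-0.02,0,0,0,0.028],[0,0,-0.07,0,0,0,0.028],[0,0,-0.12,0,0,0,0.028],[0.005,-0.01,-0.165,0,0,0.01,0.028],[0.025,-0.045,-0.182,0,0,0.06,0.028],[0.05,-0.09,-0.182,0,0,0.12,0.028],[0.075,-0.135,-0.182,0,0,0.18,0.028],[0.1,-0.18,-0.182,0,0,0.24,0.028],[0.125,-0.225,-0.182,0,0,0.3,0.028],[0.145,-0.26,-0.182,0,0,0.34,0.028]],
])

```text
clock: 3.52
tcp_pos: [0.5096, -0.0577, 0.2605]
eef_rot: [-3.141, 0.0, 3.088]
contact_force: [0.1, -0.2, -0.4]
opening: 0.0327
```

```bash
python3 - <<'E'
from h import *
s=ctrl.sense();print(s["clock"],s["tcp_pos"],s["eef_rot"],s["opening"],s["contact_force"])
f=np.array([.5398,-.1754,-.1685])
b=T(f,[-.052,0,.2])[0];print(b,delta([b[0],b[1],.25],f[2]),delta([b[0]-.06,b[1],.25],f[2]))
E
```

```text
3.525 [ 0.50962332 -0.05773827  0.26050679] [-3.14089187e+00  4.93372846e-04  3.08755442e+00] 0.03271964711502843 [ 0.13172307 -0.21667908 -0.38320748]
[ 0.48853645 -0.1666794   0.2       ] (array([ 0.0152, -0.1099,  0.0106]), array([-0.001,  0.001,  0.114])) (array([ 0.0751, -0.1132,  0.0105]), array([-0.001,  0.001,  0.114]))
```

Call:
move_arm([
  [[0.007,-0.05,0.006,0,0,0.05,0.028],[0.015,-0.1,0.011,0,0,0.114,0.028],[0.015,-0.11,0.011,0,0,0.114,0.028],[0.015,-0.11,0.011,0,0,0.114,0.028]],
])

```text
clock: 4.03
tcp_pos: [0.4886, -0.1671, 0.2497]
eef_rot: [-3.141, 0.001, 2.972]
contact_force: [0.2, 0.4, -0.4]
opening: 0.0327
```

```bash
python3 - <<'E'
from h import *
i=ctrl.camera_info("wrist");cv2.imwrite("pics/w2.png",ctrl.grab_frame("wrist"))
import pickle;pickle.dump(i,open("w2.pkl","wb"))
s=ctrl.sense();print(s["clock"],s["tcp_pos"],s["eef_rot"])
L=np.array([[85,59.5,73],[85,-59.5,73],[-85,-59.5,66],[-85,59.5,66],[12,44,73],[12,-44,73]])/1e3
print(np.round(proj(i,T([.5398,-.1754,-.1685],L))).tolist())
E
```

```text
4.075 [ 0.48873865 -0.16628911  0.24969376] [-3.14155048e+00  5.57449465e-04  2.97377609e+00]
[[330.0, 298.0], [232.0, 298.0], [226.0, 157.0], [336.0, 157.0], [319.0, 243.0], [243.0, 243.0]]
```

View pics/w2.png

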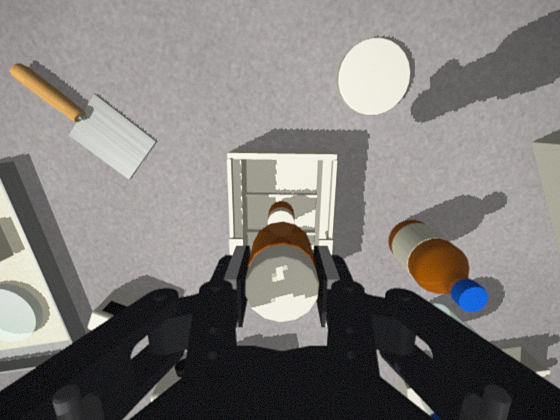

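```bash
python3 - <<'E'
from h import *
import pickle;i=pickle.load(open("w2.pkl","rb"));t=ctrl.camera_info("top")
L=np.array([[-85,-59.5,66],[-85,59.5,66],[12,-59.5,73],[12,59.5,73]])/1e3
c=np.array([(228.5,154),(337.5,154),(229,240),(334,240)],float)
p,r=fit([(i,L,c)],[.5398,-.1754,-.1685]);print(np.round(p,4),np.round(r,1))
for z in(.25,):
    b=T(p,[-.052,0,z])[0];print(b,delta(b,p[2]))
E
```

```text
[ 0.5364 -0.1735 -0.1741] [-1.  -0.3  0.1  0.3  1.2 -0.3 -0.1  0.2]
[ 0.48518927 -0.16453071  0.25      ] (array([ 0.0038,  0.0011, -0.0003]), array([-0.   ,  0.001,  0.006]))
```

Call:
move_arm([
  [[0.004,0.001,0.04,0,0,0.005,0.028],[0.004,0.001,0.1,0,0,0.005,0.028],[0.004,0.001,0.15,0,0,0.005,0.028],[0.004,0.001,0.185,0,0,0.005,0.028],[0.004,0.001,0.21,0,0,0.005,0.028],[0.004,0.001,0.22,0,0,0.005,0.028],[0.004,0.001,0.2225,0,0,0.005,0.028]],
])

```text
clock: 4.95
tcp_pos: [0.4855, -0.1638, 0.0272]
eef_rot: [3.141, 0.001, 2.97]
contact_force: [0.0, -0.2, -0.8]
opening: 0.0331
```

Call:
move_arm([
  [[0,0,0.002,0,0,0,0.028],[0,0,0.004,0,0,0,0.028],[0,0,0.005,0,0,0,0.028]],
])

```text
clock: 5.32
tcp_pos: [0.4861, -0.1641, 0.0231]
eef_rot: [-3.142, 0.002, 2.97]
contact_force: [-2.6, 0.8, 12.3]
opening: 0.0326
```

Call:
move_arm([
  [[0,0,-0.0005,0,0,0,0.046],[0,0,-0.0005,0,0,0,0.048],[0,0,-0.0005,0,0,0,0.048],[0,0,-0.03,0,0,0,0.048],[0,0,-0.08,0,0,0,0.048],[0,0,-0.13,0,0,0,0.048],[0,0,-0.18,0,0,0,0.048],[0,0,-0.227,0,0,0,0.048],[0,0,-0.227,0,0,0,0.048]],
])

```text
clock: 6.45
tcp_pos: [0.4879, -0.1651, 0.254]
eef_rot: [-3.139, 0.009, 2.97]
contact_force: [0.1, 1.1, -0.5]
opening: 0.0484
```

```bash
python3 - <<'E'
from h import *
i=ctrl.camera_info("wrist");cv2.imwrite("pics/w3.png",ctrl.grab_frame("wrist"))
import pickle;pickle.dump(i,open("w3.pkl","wb"))
s=ctrl.sense();print(s["clock"],s["tcp_pos"],s["eef_rot"],s["contact_force"])
p=[.5364,-.1735,-.1741]
L=np.array([[85,59.5,73],[85,-59.5,73],[-85,-59.5,66],[-85,59.5,66],[12,44,73],[12,-44,73],[-52,0,51]])/1e3
print(np.round(proj(i,T(p,L))).tolist())
E
```

```text
6.5 [ 0.48659478 -0.16446738  0.25163478] [-3.14040542  0.00545066  2.97037583] [-0.1927297  -0.16894101 -1.02626269]
[[329.0, 293.0], [233.0, 293.0], [227.0, 153.0], [336.0, 153.0], [319.0, 238.0], [243.0, 238.0], [281.0, 180.0]]
```

View pics/w3.png

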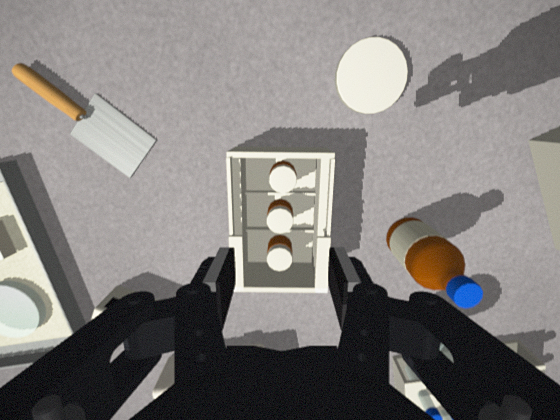

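Tray_full now holds three upright jars, with the placed one at (284,177) and clear of the walls. Next is the lid: I move over the ridge.

```bash
python3 - <<'E'
from h import *
print(delta([.519,.225,.20],.2883))
E
```

```text
(array([0.0347, 0.3894, 0.051 ]), array([-0.002,  0.005, -0.46 ]))
```

Call:
move_arm([
  [[0.005,0.055,0.0,0,0.005,-0.06,0.048],[0.01,0.11,0.0,0,0.005,-0.13,0.044],[0.015,0.165,0.0,0,0.005,-0.19,0.044],[0.02,0.22,0.01,0,0.005,-0.26,0.044],[0.025,0.275,0.02,0,0.005,-0.32,0.044],[0.03,0.33,0.035,0,0.005,-0.39,0.044],[0.035,0.389,0.051,-0.002,0.005,-0.46,0.044],[0.035,0.389,0.051,-0.002,0.005,-0.46,0.044],[0.035,0.389,0.051,-0.002,0.005,-0.46,0.044]],
])

```text
clock: 7.62
tcp_pos: [0.5176, 0.2242, 0.1985]
eef_rot: [-3.141, -0.003, -2.853]
contact_force: [-1.4, 0.1, 0.8]
opening: 0.0439
```

```bash
python3 - <<'E'
from h import *
i=ctrl.camera_info("wrist");a=ctrl.grab_frame("wrist");cv2.imwrite("pics/w4.png",cv2.resize(a[90:390,150:430],None,fx=2,fy=2,interpolation=cv2.INTER_CUBIC))
import pickle;pickle.dump(i,open("w4.pkl","wb"))
s=ctrl.sense();print(s["clock"],s["tcp_pos"],s["eef_rot"],s["contact_force"])
p=[.5624,.2395,.2883]
L=np.array([[85,59.5,73],[85,-59.5,73],[-85,-59.5,66],[-85,59.5,66],[12,44,73],[12,-44,73],[-65,0,82],[-25,0,82]])/1e3
print(((np.round(proj(i,T(p,L)))-[150,90])*2).tolist())
E
```

```text
7.675 [0.51807844 0.22371436 0.19912944] [-3.14074879e+00 -1.90552456e-03 -2.85384305e+00] [-0.31769269 -0.09264001  0.80249763]
[[378.0, 466.0], [150.0, 466.0], [134.0, 138.0], [394.0, 138.0], [354.0, 338.0], [174.0, 338.0], [264.0, 188.0], [264.0, 274.0]]
```

View pics/w4.png

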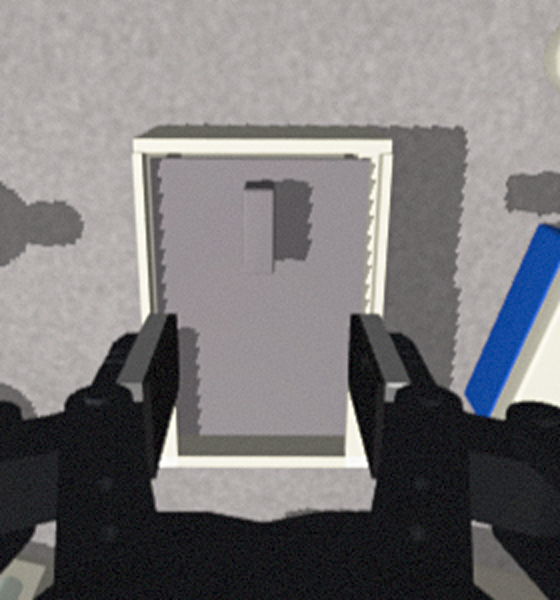

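The ridge top spans about (245,187) to (274,273) in the crop, so its centre is (260,230), roughly 1.5 mm toward -y of the tray centre line. The lid lies closed with no jar on it.

```bash
python3 - <<'E'
from h import *
import pickle;i=pickle.load(open("w4.pkl","rb"))
L=np.array([[-85,-59.5,66],[-85,59.5,66],[85,-59.5,73],[85,59.5,73]])/1e3
c=np.array([(134,140),(392,140),(160,467),(371,467)],float)/2+[150,90]
p,r=fit([(i,L,c)],[.5624,.2395,.2883]);print(np.round(p,4),np.round(r,1))
g=onz(i,(279.8,205),.082);print(g, "local",np.round((g[:2]-p[:2])@np.array([[np.cos(p[2]),-np.sin(p[2])],[np.sin(p[2]),np.cos(p[2])]]),4))
# lid front corners & rear corners at z .060
for q in((161,157),(371,157)): 
    w=onz(i,np.array(q)/2+[150,90],.06);print(np.round((w[:2]-p[:2])@np.array([[np.cos(p[2]),-np.sin(p[2])],[np.sin(p[2]),np.cos(p[2])]]),4))
print(delta([*g[:2],.2],p[2]))
E
```

```text
[0.5633 0.2393 0.2899] [-0.4  0.1  0.5  0.  -5.  -0.   2.8 -0. ]
[0.51897126 0.22442195 0.082     ] local [-0.0467 -0.0016]
[-0.0764 -0.0481]
[-0.0763  0.0509]
(array([-0.0011,  0.0004, -0.0009]), array([-0.001, -0.002, -0.002]))
```

Call:
move_arm([
  [[-0.001,0,0.045,0,-0.002,-0.002,0.044],[-0.001,0,0.09,0,-0.002,-0.002,0.044],[-0.001,0,0.12,0,-0.002,-0.002,0.044],[-0.001,0,0.134,0,-0.002,-0.002,0.044],[-0.001,0,0.134,0,-0.002,-0.002,0.044],[-0.001,0,0.134,0,-0.002,-0.002,0.01],[-0.001,0,0.134,0,-0.002,-0.002,0.01],[-0.001,0,0.134,0,-0.002,-0.002,0.01],[-0.001,0,0.134,0,-0.002,-0.002,0.01]],
], newtons=60)

```text
clock: 8.8
tcp_pos: [0.5201, 0.2241, 0.0668]
eef_rot: [-3.14, 0.003, -2.852]
contact_force: [-0.7, -1.2, 5.1]
opening: 0.0126
```

```bash
python3 - <<'E'
from h import *
s=ctrl.sense();print(s["clock"],s["tcp_pos"],s["eef_rot"],s["opening"],s["contact_force"],s["ft_torque"])
E
```

```text
8.8 [0.52014815 0.22408898 0.06683922] [-3.14021439  0.00323653 -2.85181441] 0.01259591104087084 [-0.73205012 -1.1936817   5.13078144] [-0.1176843   0.13289847 -0.05366926]
```

Call:
move_arm([
  [[-0.0005,0,-0.0036,0,0.03,0,0.01],[-0.001,0,-0.0072,0,0.06,0,0.01],[-0.0015,0,-0.0108,0,0.09,0,0.01],[-0.0015,0,-0.0108,0,0.09,0,0.01],[-0.0015,0,-0.0108,0,0.09,0,0.01]],
])

```text
clock: 9.43
tcp_pos: [0.5213, 0.2246, 0.0776]
eef_rot: [-3.14, -0.087, -2.852]
contact_force: [-0.1, -0.7, -0.3]
opening: 0.0123
```

```bash
python3 - <<'E'
from h import *
s=ctrl.sense();print(s["clock"],s["tcp_pos"],s["eef_rot"],s["opening"],s["contact_force"],s["ft_torque"])
i=ctrl.camera_info("wrist");a=ctrl.grab_frame("wrist");cv2.imwrite("pics/w5.png",a)
E
```

```text
9.425 [0.52131129 0.22455609 0.07757197] [-3.14025001 -0.08650178 -2.85173433] 0.01228640715143778 [-0.05222798 -0.71158884 -0.32607157] [ 0.00661629 -0.14590488  0.08641433]
```

View pics/w5.png

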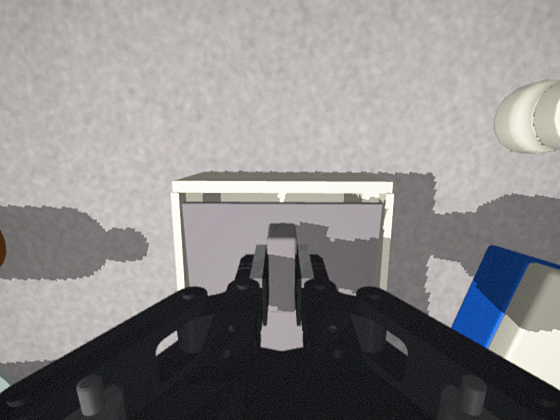

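The fingers hold the ridge and the lid's front edge is raised, at row 203 behind the lip at row 186. Now I slide it out along the tilted lid plane, which is tool x.

Call:
move_arm([
  [[0.008,0,0,0,0,0,0.01],[0.018,0,0,0,0,0,0.01],[0.03,0,0,0,0,0,0.01],[0.042,0,0,0,0,0,0.01],[0.054,0,0,0,0,0,0.01],[0.066,0,0,0,0,0,0.01],[0.078,0,0,0,0,0,0.01],[0.084,0,0,0,0,0,0.01],[0.084,0,0,0,0,0,0.01]],
])

```text
clock: 10.6
tcp_pos: [0.4408, 0.2005, 0.085]
eef_rot: [-3.14, -0.087, -2.852]
contact_force: [-0.6, 0.2, -0.9]
opening: 0.0124
```

```bash
python3 - <<'E'
from h import *
s=ctrl.sense();print(s["clock"],s["tcp_pos"],s["eef_rot"],s["opening"],s["contact_force"],s["ft_torque"])
E
```

```text
10.6 [0.44077403 0.20052923 0.0849571 ] [-3.14026727 -0.08650033 -2.85175881] 0.01241223960988093 [-0.58635521  0.21833271 -0.91986405] [ 0.00781171 -0.11382703 -0.01641312]
```

The lid is free of the overhangs. I'll refine the full tray's pose from a zoom of the earlier w3 picture.

Call:
move_arm([
  [[0.004,0,-0.04,0,0,0,0.01],[0.009,0,-0.1,0,0,0,0.01],[0.013,0,-0.15,0,0,0,0.01],[0.015,0,-0.175,0,0,0,0.01],[0.015,0,-0.175,0,0,0,0.01]],
])

```text
clock: 11.22
tcp_pos: [0.4426, 0.2013, 0.2625]
eef_rot: [-3.14, -0.082, -2.852]
contact_force: [-0.7, -0.3, -0.6]
opening: 0.0125
```

```bash
python3 - <<'E'
import cv2
a=cv2.imread("pics/w3.png")[140:300,215:350]
cv2.imwrite("pics/w3c.png",cv2.resize(a,None,fx=3.75,fy=3.75,interpolation=cv2.INTER_CUBIC))
E
```

```text
(no output)
```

View pics/w3c.png

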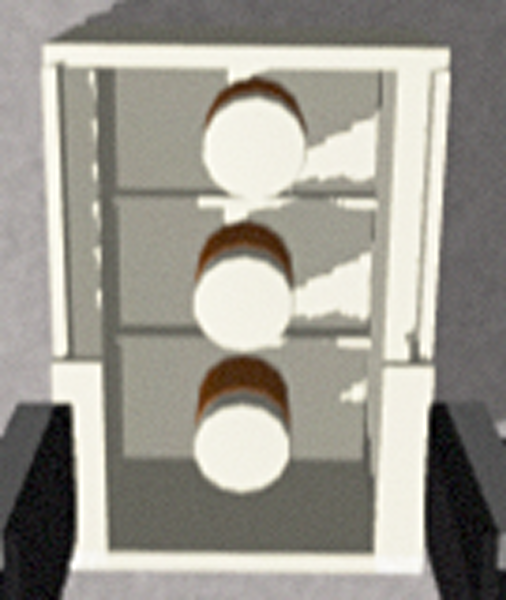

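The crop shows the full tray's lip corners at (43,47) and (449,47), the rear corners at (70,572) and (422,572), and the overhang front ends at row 361. All three jars stand upright.

```bash
cat > plan.py <<'E'
from h import *
F=None
def goal(f,xr,h,th,y=0.0,tx=.119,tz=.0108):
    # TCP pose with lid rear edge at tray x=xr, height h over ledges, tilt th (front up)
    R=Ro.from_euler("xyz",[np.pi,0,f[2]+np.pi])*Ro.from_rotvec([0,th,0])
    e=T(f,[xr,y,.056+h])[0]
    return e+R.apply([tx,0,-tz]),R
def d(g):
    p,R=tcp();return np.round(R.inv().apply(g[0]-p),4),np.round((R.inv()*g[1]).as_rotvec(),4)
E
python3 - <<'E'
from plan import *
import pickle;i=pickle.load(open("w3.pkl","rb"))
L=np.array([[-85,-59.5,65],[-85,59.5,65],[85,-59.5,73],[85,59.5,73],[12,-59.5,73],[12,59.5,73]])/1e3
c=(np.array([(43,47),(449,47),(70,572),(422,572),(52,360),(435,361)],float)+.5)/3.75-.5+[215,140]
p,r=fit([(i,L,c)],[.5364,-.1735,-.1741]);print(np.round(p,4),np.round(r,1))
j=onz(i,(np.array([253,145])+.5)/3.75-.5+[215,140],.051);print("jar",j,T(p,[-.052,0,.05]))
for a in((-.005,.15,.0865),(-.005,.0055,.0865)): g=goal(p,*a);print(g[0],d(g))
E
```

```text
[ 0.5348 -0.1745 -0.1734] [-0.4 -0.6 -0.  -0.3 -1.7 -0.5  0.9 -0.1  0.2  1.1  0.4  1.1]
jar [ 0.48327126 -0.16301323  0.051     ] [[ 0.48357139 -0.16549982  0.05      ]]
[ 0.41400788 -0.15331823  0.22704029] (array([ 0.1254, -0.3316,  0.0463]), array([-0.0403,  0.0051,  0.4615]))
[ 0.41400788 -0.15331823  0.08254029] (array([ 0.1136, -0.3314,  0.1903]), array([-0.0403,  0.0051,  0.4615]))
```

Call:
move_arm([
  [[0.015,-0.04,0.005,-0.005,0.001,0.055,0.01],[0.03,-0.08,0.01,-0.01,0.001,0.11,0.01],[0.047,-0.125,0.015,-0.015,0.002,0.17,0.01],[0.064,-0.17,0.02,-0.02,0.002,0.23,0.01],[0.082,-0.215,0.025,-0.025,0.003,0.3,0.01],[0.099,-0.26,0.03,-0.03,0.004,0.36,0.01],[0.115,-0.305,0.035,-0.036,0.005,0.42,0.01],[0.1254,-0.3316,0.0463,-0.0403,0.0051,0.4615,0.01],[0.1254,-0.3316,0.0463,-0.0403,0.0051,0.4615,0.01],[0.1254,-0.3316,0.0463,-0.0403,0.0051,0.4615,0.01]],
])

```text
clock: 12.48
tcp_pos: [0.4135, -0.1527, 0.2261]
eef_rot: [3.14, -0.088, 2.969]
contact_force: [0.7, 0.8, 0.1]
opening: 0.0126
```

```bash
python3 - <<'E'
from plan import *
p=[.5348,-.1745,-.1734]
i=ctrl.camera_info("wrist");cv2.imwrite("pics/w6.png",ctrl.grab_frame("wrist"))
s=ctrl.sense();print(s["clock"],s["tcp_pos"],s["eef_rot"],s["opening"],s["contact_force"],s["ft_torque"])
L=np.array([[-85,-59.5,65],[-85,59.5,65],[85,-59.5,73],[85,59.5,73],[12,-59.5,73],[12,59.5,73]])/1e3
print(np.round(proj(i,T(p,L))).tolist())
for a in((-.005,.05,.0865),(-.005,.005,.0865)): g=goal(p,*a);print(g[0],d(g))
E
```

```text
12.525 [ 0.41379057 -0.15241358  0.22644789] [ 3.14073147 -0.08763893  2.96946546] 0.012360054435052552 [-0.287367    0.32216481 -1.33580439] [ 0.02286192 -0.10034615 -0.02705883]
[[225.0, 240.0], [335.0, 240.0], [229.0, 383.0], [331.0, 383.0], [226.0, 326.0], [333.0, 326.0]]
[ 0.41401681 -0.15334373  0.12704029] (array([-0.0091, -0.001 ,  0.099 ]), array([ 0.0008, -0.0011,  0.0013]))
[ 0.41401681 -0.15334373  0.08204029] (array([-0.013 , -0.001 ,  0.1438]), array([ 0.0008, -0.0011,  0.0013]))
```

View pics/w6.png

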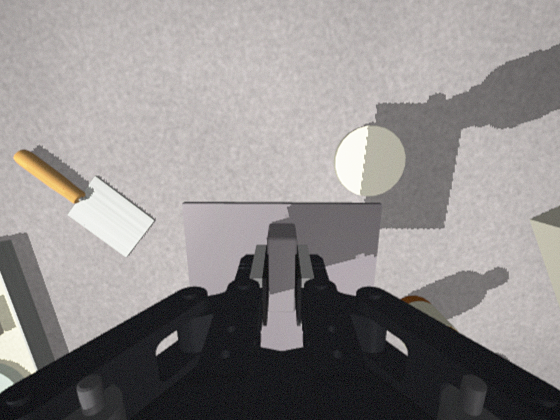

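The lid is held square in the grip, its front edge running (184,203)–(381,204), and it hides the tray. I lower it in front of the overhangs.

Call:
move_arm([
  [[-0.004,-0.001,0.045,0.001,-0.001,0.001,0.01],[-0.008,-0.001,0.09,0.001,-0.001,0.001,0.01],[-0.011,-0.001,0.125,0.001,-0.001,0.001,0.01],[-0.013,-0.001,0.1435,0.001,-0.001,0.001,0.01],[-0.013,-0.001,0.1435,0.001,-0.001,0.001,0.01],[-0.013,-0.001,0.1435,0.001,-0.001,0.001,0.01]],
])

```text
clock: 13.28
tcp_pos: [0.4145, -0.1529, 0.0831]
eef_rot: [-3.141, -0.086, 2.97]
contact_force: [0.2, -0.2, 0.2]
opening: 0.0125
```

```bash
python3 - <<'E'
from plan import *
p=[.5348,-.1745,-.1734]
s=ctrl.sense();print(s["clock"],s["tcp_pos"],s["eef_rot"],s["opening"],s["contact_force"],s["ft_torque"])
for a in((-.005,.0055,.0865),(.012,.0042,.0865),(.030,.003,.0865),(.05,.002,.0865),(.075,.0005,.0865)): g=goal(p,*a);print(d(g))
E
```

```text
13.275 [ 0.41454635 -0.15294942  0.08307412] [-3.14113922 -0.08595067  2.96979245] 0.012492247802721781 [ 0.18175658 -0.16754511  0.1963254 ] [-0.00416472 -0.10340739  0.00914852]
(array([ 0.0004, -0.0005,  0.0006]), array([-0.0006,  0.0005,  0.0016]))
(array([-0.0166, -0.0005,  0.0004]), array([-0.0006,  0.0005,  0.0016]))
(array([-0.0347, -0.0005,  0.0001]), array([-0.0006,  0.0005,  0.0016]))
(array([-0.0547, -0.0006, -0.0007]), array([-0.0006,  0.0005,  0.0016]))
(array([-0.0797, -0.0006, -0.0013]), array([-0.0006,  0.0005,  0.0016]))
```

Now I insert the rear edge partway, slowly, and check the forces.

Call:
move_arm([
  [[-0.006,-0.0005,0.0006,0,0,0.0015,0.01],[-0.012,-0.0005,0.0005,0,0,0.0015,0.01],[-0.018,-0.0005,0.0004,0,0,0.0015,0.01],[-0.024,-0.0005,0.0003,0,0,0.0015,0.01],[-0.03,-0.0005,0.0002,0,0,0.0015,0.01],[-0.035,-0.0005,0.0001,0,0,0.0015,0.01]],
])

```text
clock: 14.02
tcp_pos: [0.4492, -0.1595, 0.0799]
eef_rot: [-3.141, -0.086, 2.968]
contact_force: [0.7, -0.1, -1.2]
opening: 0.0126
```

```bash
python3 - <<'E'
from plan import *
p=[.5348,-.1745,-.1734]
s=ctrl.sense();print(s["clock"],s["tcp_pos"],s["eef_rot"],s["opening"],s["contact_force"],s["ft_torque"])
for a in((.030,.003,.0865),(.05,.002,.0865),(.075,.0005,.0865)): g=goal(p,*a);print(d(g))
E
```

```text
14.025 [ 0.44917367 -0.15950263  0.07987513] [-3.14102719 -0.08603426  2.96823014] 0.01259156768202185 [ 0.70538143 -0.11265493 -1.17731256] [ 0.03885638 -0.06770193  0.0175493 ]
(array([ 0.0007,  0.    , -0.0001]), array([-0.0006,  0.0005,  0.    ]))
(array([-0.0193, -0.    , -0.0008]), array([-0.0006,  0.0005,  0.    ]))
(array([-0.0443, -0.    , -0.0015]), array([-0.0006,  0.0005,  0.    ]))
```

Call:
move_arm([
  [[-0.007,0,-0.0003,0,0,0,0.01],[-0.014,0,-0.0006,0,0,0,0.01],[-0.021,0,-0.0008,0,0,0,0.01],[-0.028,0,-0.001,0,0,0,0.01],[-0.035,0,-0.0012,0,0,0,0.01],[-0.04,0,-0.0014,0,0,0,0.01],[-0.0445,0,-0.0015,0,0,0,0.01],[-0.0445,0,-0.0015,0,0,0,0.01]],
])

```text
clock: 15.02
tcp_pos: [0.4932, -0.1672, 0.0775]
eef_rot: [-3.141, -0.086, 2.968]
contact_force: [-0.4, -0.2, -0.3]
opening: 0.0122
```

```bash
python3 - <<'E'
from plan import *
p=[.5348,-.1745,-.1734]
s=ctrl.sense();print(s["clock"],s["tcp_pos"],s["eef_rot"],s["opening"],s["contact_force"],s["ft_torque"])
for a in((.075,.0005,.0865),(.075,.0,.04),(.075,.0,.0)): g=goal(p,*a);print(d(g))
i=ctrl.camera_info("wrist");cv2.imwrite("pics/w7.png",ctrl.grab_frame("wrist"))
L=np.array([[-85,-59.5,65],[-85,59.5,65],[-79,0,65]])/1e3
print(np.round(proj(i,T(p,L))).tolist())
E
```

```text
15.025 [ 0.49324782 -0.16721329  0.07749503] [-3.1409847  -0.08592228  2.96834295] 0.012215884388465844 [-0.36154354 -0.16357986 -0.28537495] [-0.03047245 -0.10413091 -0.03568736]
(array([ 0.0004, -0.    , -0.    ]), array([-0.0006,  0.0006,  0.0001]))
(array([ 0.0008, -0.    ,  0.006 ]), array([-0.0006, -0.0459,  0.0002]))
(array([ 0.0009, -0.    ,  0.0108]), array([-0.0006, -0.0859,  0.0002]))
[[169.0, 179.0], [391.0, 179.0], [280.0, 190.0]]
```

View pics/w7.png

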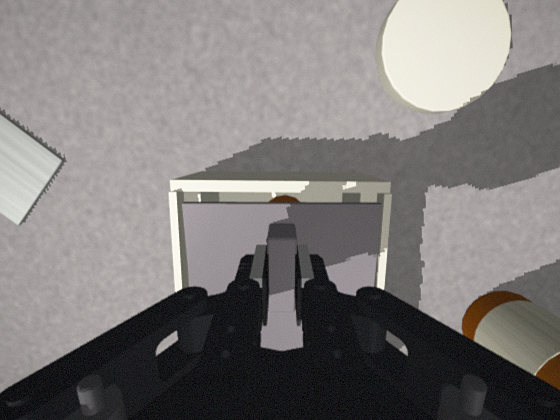

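The view matches the one in the empty tray: lid front at row 203, lip inner edge at about row 192, and even play left and right. I lower the front.

Call:
move_arm([
  [[0.0003,0,0.003,0,-0.02,0,0.01],[0.0005,0,0.006,0,-0.045,0,0.01],[0.0008,0,0.0085,0,-0.066,0,0.01],[0.0009,0,0.0108,0,-0.086,0,0.01],[0.0009,0,0.011,0,-0.086,0,0.01],[0.0009,0,0.011,0,-0.086,0,0.01]],
])

```text
clock: 15.82
tcp_pos: [0.4908, -0.1668, 0.0668]
eef_rot: [-3.141, -0.001, 2.968]
contact_force: [-1.9, 0.3, 3.5]
opening: 0.0124
```

```bash
python3 - <<'E'
from plan import *
s=ctrl.sense();print(s["clock"],s["tcp_pos"],s["eef_rot"],s["opening"],s["contact_force"],s["ft_torque"])
E
```

```text
15.825 [ 0.49082291 -0.16678121  0.06683232] [-3.14096215e+00 -7.73837332e-04  2.96822736e+00] 0.012402370039908227 [-1.86366765  0.30745113  3.48033489] [ 0.1011366   0.32262342 -0.06520175]
```

TCP height is back at 66.8 mm, the value at the original flat grasp, with light contact. Release and retreat straight up.

Call:
move_arm([
  [[0,0,0,0,0,0,0.03],[0,0,0,0,0,0,0.044],[0,0,0,0,0,0,0.044],[0,0,-0.02,0,0,0,0.044],[0,0,-0.07,0,0,0,0.044],[0,0,-0.12,0,0,0,0.044],[0,0,-0.16,0,0,0,0.044],[0,0,-0.16,0,0,0,0.044],[0,0,-0.16,0,0,0,0.044]],
])

```text
clock: 16.95
tcp_pos: [0.4905, -0.1665, 0.2261]
eef_rot: [-3.141, -0.002, 2.968]
contact_force: [0.7, 0.5, -0.7]
opening: 0.0443
```

```bash
python3 - <<'E'
from plan import *
p=[.5348,-.1745,-.1734]
s=ctrl.sense();print(s["clock"],s["tcp_pos"],s["contact_force"],s["opening"])
i=ctrl.camera_info("wrist");a=ctrl.grab_frame("wrist")
b=cv2.imread("pics/top0.png");t=ctrl.grab_frame("top")
A=cv2.resize(a[90:390,150:430],(560,600),interpolation=cv2.INTER_CUBIC)
cv2.imwrite("pics/w8.png",cv2.hconcat([A,cv2.resize(t[70:310,80:460],(240,152)).repeat(1,0) if 0 else cv2.copyMakeBorder(cv2.resize(t[110:250,180:400],(240,153)),0,447,0,0,cv2.BORDER_CONSTANT)]))
L=np.array([[-75,-52,60],[-75,52,60],[75,-52,60],[75,52,60],[-45,0,82]])/1e3
print(((np.round(proj(i,T(p,L)))-[150,90])*2).tolist())
E
```

```text
16.95 [ 0.49054746 -0.16648296  0.22608159] [ 0.65694072  0.5252496  -0.73223812] 0.04430140394786508
[[160.0, 146.0], [362.0, 146.0], [172.0, 402.0], [350.0, 402.0], [260.0, 212.0]]
```

View pics/w8.png

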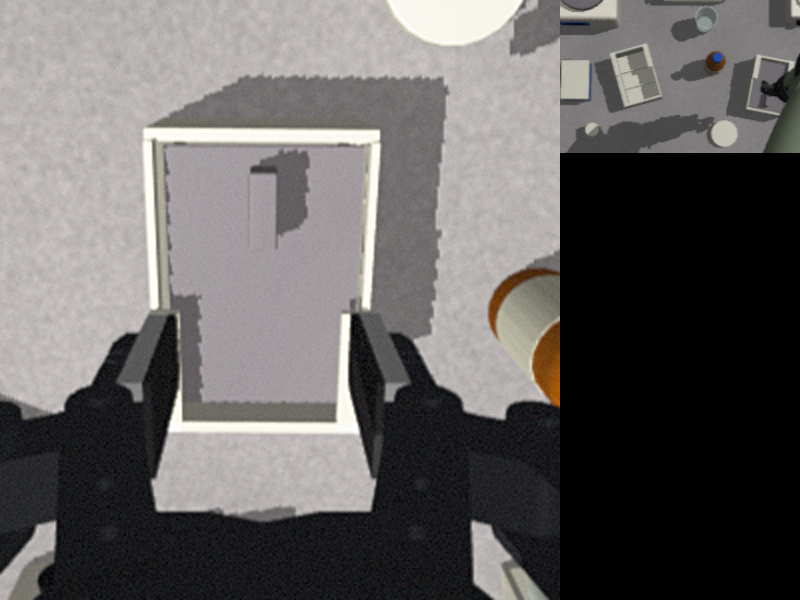

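The lid lies flat in tray_full, with its front edge at row 144 behind the lip and its rear edge at row 403, as predicted (402). The ridge centre is at (263,211). In the top inset the empty tray is open, and the bottle, dish and beaker appear where they were.

```bash
python3 - <<'E'
from plant import ctrl
print(ctrl.close_job())
E
```

```text
the job is handed in; nothing more can be done
None
```

The job is done and handed in at about 17 s of the 67 s allowed. I stood the jar upright in the free front bay of tray_full. Then I tilted the lid's front up over the lip, slid it out of tray_empty and closed tray_full with it.

What my last checks showed:
- **Lid:** the wrist picture, taken after release, shows it flat under the overhangs. Its front edge is just behind the lip, within about 1 mm of where I predicted, and its rear edge is on the prediction. At release the tool height matched the original flat grasp (66.8 mm) and the contact force was about 3.5 N.
- **Jar:** a picture after placing shows it upright, about 2–3 mm off the bay centre. I could not look at it again with the lid closed.
- **Other things on the bench:** the bottle, beaker and dish look unmoved in the last top view, and the pot and tipbox where that crop shows them. I only compared by eye, and the crop left out the timer and spatula. The spatula lay undisturbed in the earlier wrist pictures.
- **Disagreement:** the top and wrist cameras differed by about 4–5 mm in x. I used the wrist camera, and the lid went in without any noticeable force.

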